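# Press a sprung tilt-plate corner to its index clip and release

## Task

Two tilt-plate mounts stand on the bench. On the one whose scale post carries the sliding white index clip, press the sprung corner down with the fingertips on its ball button until the pointer is level with the clip, keep it there for about a second without pressing past it, then let the plate come all the way back up. Nothing is to be gripped or lifted: press gently, do not move the clip, leave the other mount's plate unpressed and the loose things where they are.

Things in the scene. Friction and masses are not known exactly. Their poses are not given: they have to be found in the camera images.
- mount: Mount to work on, bolted down: green base 150 (x) x 200 (y) x 16 mm with a square dark steel tilt plate 120 x 120 x 8 mm (mid-plane 74 mm up) and a steel scale post, 6 x 16 mm, 106 mm tall, at (-50, 114) mm. Origin: on the bench under the plate's centre (base y -70 to +130 mm); z up. The plate rocks on ball pivots at corners (-50,-50) and (50,50) mm; the sprung corner is (-,+), nearest the post.
- tilt (a joint): Tilt of that mount's plate in rad: 0 level at rest, positive when the sprung corner is pressed down (range -0.12 to 0.40). Spring 2.2 N m/rad towards 0, i.e. about 34 N/rad at the button: 3 to 10 N at the clip, depending on where the clip stands. Springs back by itself when released.
- tilt_button (a point): Top of the steel ball button (24 mm diameter) on the sprung corner of that plate; 96 mm above the bench at rest, at (-46, 46) mm in the mount's frame, 65 mm from the rocking axis. Press straight down here; free space of 50 mm all round it above the plate.
- tilt_pointer (a point): Tip of that plate's pointer, a steel bar 6 mm wide tapering to a point, reaching from the sprung corner along the mount's +y to the scale post; 74 mm above the bench at rest, at (-50, 98) mm in the mount's frame, 105 mm from the rocking axis: it sinks 1.61 mm for each mm that the button sinks.
- clip_mark (a point): Centre of the index clip, a white block 16 x 26 mm, 9 mm tall, with a thin black line round its mid-height and a steel thumb screw, on the scale post just beyond the pointer's tip. Set 10 to 30 mm below the pointer's rest height. The pointer is level with it when its tip's height is within the clip's own (4.5 mm either way of this point).
- spare: The other mount, the same but with no clip on its scale post; origin and axes as for the first. Which mount is on the left varies.
- spare_tilt (a joint): Tilt of the other mount's plate in rad: 0 at rest; must stay there.
- pin_mid (a point): Half-way up a loose steel locating pin standing on its foot (28 mm across, 56 mm tall), near the first mount's front edge.
- oiler_mid (a point): Half-way up a loose white plastic oil bottle, 44 mm across and 110 mm tall, behind the other mount.
- driver_mid (a point): The middle (on the axis, 13 mm up) of a loose black-handled screwdriver, 200 mm long, lying behind the first mount.
Not all that is in view belongs to the job. Leave any yellow look-alike of the spare alone.

How it is judged:
By the outcome, as a careful person would: the job done as asked, in the order asked, and still so for the second after the job is handed in, with the robot touching nothing.
It also fails if it takes over 35 s, if anything falls off the work surface, if the arm or the gripper's body presses on something with over 40 N, if the wrist force passes 120 N, or if a joint passes its speed limit or range.

## Robot

A 6-joint arm with a two-finger parallel gripper is mounted at the origin on the work surface. World frame = base frame: x ahead of the robot, y to its left, z up, the work surface at z = 0. Lengths are in m, angles in rad, forces in N, time in s.
With the tool pointing down it reaches from about 0.35 to 0.975 m from the base axis. Payload 4.9 kg.
Tool frame: the origin (TCP) lies on the centre line of the jaws, within the pads' length; the fingertips stand ctrl.tcp_to_tips ahead of it and the grasp point (between the pads) lies 3 mm ahead of it (ctrl.tcp_to_tips is the distance from the TCP to the fingertips, in m); z points along the fingers, y is the direction in which the jaws open and shut (so a half turn about z gives the same grasp; the last joint's range is limited). The gripper opens to 85 mm and grips with 20 to 120 N. Pads are 22 mm wide; open, the fingers measure 114 mm over their backs; the gripper's body (76 mm by 85 mm) begins 54 mm behind the grasp point. The pads swing forward as they close: fully open they stand 13 mm farther back than shut.
Start: joints at [1.066, 0.053, 1.613, -0, 1.476, -0.119], TCP at [0.235, 0.579, 0.253] pointing down, gripper open.
Joint ranges: [-3.01, 3.01], [-1.01, 2.22], [0.06, 2.58], [-1.02, 4.17], [0.09, 2.62], [-3.14, 3.14]. Speed limits (rad/s): [2.57, 2.57, 3.14, 3.14, 3.14, 3.14].

## Interface

Orientations are given as a rotation vector (axis times angle).
In Python, from station import ctrl, vision gives the robot as it stands.
- The arm moves only by the tool jog_arm, never from a script. Its argument "deltas" is a list of rows, each a list of 7 numbers: the turn, a rotation vector about the tool's x, y, z in rad, then the shift along the tool's x, y, z in cm, then the opening, from 0 (shut) to 1 (fully open). A call has 1 to 12 rows; each row shifts and turns the commanded pose from where the row before left it, along the tool's axes as they then stand; what a row does not reach is not made up. A row lasts 1/12 s, in which the tool goes at most 41.7 mm and 7.16 degrees, less where a joint would pass 70% of its speed; a pose out of reach is approached as far as the arm can. A call with a gripper value outside its range is refused whole. The fingers move at their own pace and stop on an object; "grip_force" is the grip in N (left out, the last holds). Time passes only in rows, so rows that do not move let the fingers close. It gives the time, the measured TCP pose, the force and the opening at its end, in the units of the state.
- ctrl.get_obs(): the state, without advancing time (a new reading comes with each control period).
- vision.get_image(name): name is "side" or "top"; returns (picture, depth): 420x560x3 uint8, red, green, blue; 420x560 float32, m along the optical axis (not along the pixel's ray), 0 where there is no reading.
- vision.calibration(name): a dict with "fx", "fy", "cx", "cy" (pixels), "rvec" (rotation vector, rad) and "tvec" (3), from world to camera coordinates, as OpenCV has them. Camera axes: x right, y down, z forward; pixel columns grow to the right and rows downward; lengths in m; the calibration is good to about 2 mm. A picture is of the moment at which its call begins. calibration takes no time and is no camera call.
- ctrl.finish_job(): hands the job in, once; it reports no verdict.
The state is a dict: "t": time; "q": joint angles; "dq": joint speeds; "effort": joint torques, N m; "tool_pos": TCP position; "tool_rot": TCP orientation; "contact_force": force on the tool from outside, world axes, zero at the start; "wrist_torque": the same for the moment, N m; "opening": finger opening in m.
Only numpy, scipy, OpenCV 4.12 (cv2) and the standard library are available. Lean on these libraries where they do the work, as an engineer would, in place of code of your own. Each camera call takes 0.05 s, during which the arm holds its last target. There are 200 camera calls.

## Working session

There is one attempt and no reset: what is moved stays moved. The work goes in short steps, Python scripts to look and compute and a tool call to move; the robot and the scene stay as the last step left them, time stands still between calls to the robot, and variables do not carry over. Pictures are saved under pics/ and viewed, about 8 in all and at most 12, crops included, and the job is handed in when it is done.

Besides the shell and the picture viewer there is one more tool, called after ">>>" by a JSON object that holds its "name" and its "arguments", one argument or row to a line. jog_arm: Moves the arm, as the interface text tells. Its arguments: {"type":"object","properties":{"deltas":{"type":"array"},"grip_force":{"type":"number"}},"required":["deltas"]}

```bash
mkdir -p pics; cat > h.py <<'E'
import numpy as np, cv2
from station import ctrl, vision
def cal(n):
    c=vision.calibration(n);R=cv2.Rodrigues(np.array(c["rvec"],float))[0]
    return c,R,np.array(c["tvec"],float)
def p3(n,u,v,d):
    c,R,t=cal(n);return R.T@(np.array([(u-c["cx"])/c["fx"]*d,(v-c["cy"])/c["fy"]*d,d])-t)
def plane(n,u,v,z):
    c,R,t=cal(n);o=-R.T@t;r=R.T@np.array([(u-c["cx"])/c["fx"],(v-c["cy"])/c["fy"],1]);return o+r*(z-o[2])/r[2]
def proj(n,P):
    c,R,t=cal(n);q=R@np.array(P)+t;return q[0]/q[2]*c["fx"]+c["cx"],q[1]/q[2]*c["fy"]+c["cy"]
def cloud(n,D):
    c,R,t=cal(n);v,u=np.mgrid[:D.shape[0],:D.shape[1]]
    return (np.stack([(u-c["cx"])/c["fx"]*D,(v-c["cy"])/c["fy"]*D,D],-1)-t)@R
E
python3 - <<'E'
from h import *
for n in("side","top"):
    I,D=vision.get_image(n);np.savez(n+"0.npz",I=I,D=D);cv2.imwrite(f"pics/{n}0.png",I[...,::-1])
    c,R,t=cal(n);print(n,c["fx"],-R.T@t,R[2])
print(ctrl.get_obs(),ctrl.tcp_to_tips)
E
```

```text
side 412.0178983642779 [-0.17454482 -0.53966724  0.65794846] [ 0.62034789  0.57584846 -0.53251013]
top 427.2480415801319 [0.34586147 0.09138899 1.20180358] [ 0.16021486 -0.01959543 -0.98688764]
{'t': 0.1, 'q': array([ 1.06598742e+00,  5.33198690e-02,  1.61417310e+00,  2.12595673e-05,
        1.47600078e+00, -1.18983224e-01]), 'dq': array([-0.00169743, -0.00112338, -0.00251388,  0.00165589,  0.00053284,
       -0.00150355]), 'effort': array([ 1.44154579e-03, -3.94901240e+01, -3.71363997e+01, -4.99739156e-05,
        3.90214656e-03,  4.57886017e-06]), 'tool_pos': array([0.23492993, 0.5785951 , 0.25215812]), 'tool_rot': array([-6.02188658e-01, -3.08272178e+00,  2.83141715e-03]), 'contact_force': array([ 0.06105742, -0.08807195, -0.1384351 ]), 'wrist_torque': array([ 0.00661221, -0.00928366, -0.02230453]), 'opening': 0.08569478997731773} 0.022
```

View pics/side0.png

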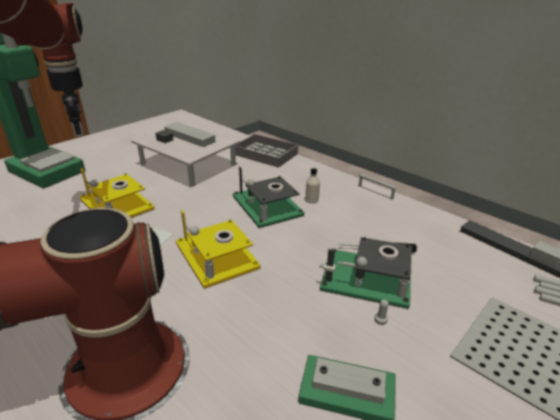

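View pics/top0.png

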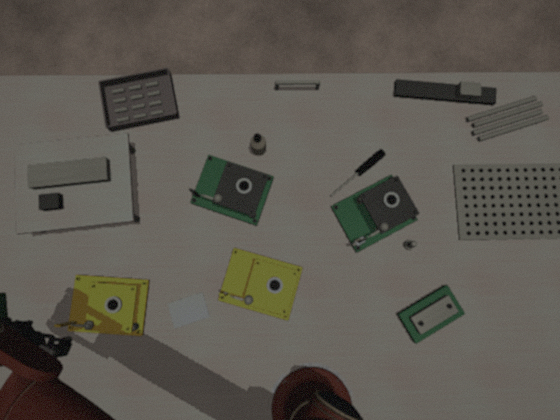

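The side view shows two green mounts at (268,200) and (370,270), and yellow look-alikes at (117,197) and (218,250). In the top view the greens are at (232,190) and (375,212). The right one has the pin and the screwdriver next to it. I'll take close crops to check for the clip.

```bash
python3 - <<'E'
from h import *
S=np.load("side0.npz");T=np.load("top0.npz")
f=lambda I,x,y:cv2.resize(I[y:y+100,x:x+130,::-1],(390,300),interpolation=cv2.INTER_CUBIC)
g=lambda a:np.clip(a*1.0*1.5,0,255).astype(np.uint8)
cv2.imwrite("pics/crop.png",np.vstack([np.hstack([f(S["I"],310,220),f(S["I"],215,145)]),np.hstack([g(f(T["I"],320,160)),g(f(T["I"],175,140))])]))
W=cloud("top",T["D"])
hsv=cv2.cvtColor(T["I"],cv2.COLOR_RGB2HSV)
for (x,y,w,h) in((320,160,110,100),(180,140,100,95)):
    P=W[y:y+h,x:x+w].reshape(-1,3);H=hsv[y:y+h,x:x+w].reshape(-1,3)
    m=(abs(P[:,2]-.078)<.006)
    r=cv2.minAreaRect(P[m,:2].astype(np.float32)*1000);print("plate",m.sum(),r)
    g=(H[:,0]>55)&(H[:,0]<95)&(H[:,1]>90)&(P[:,2]<.03);print("base",np.median(P[g,2]),cv2.minAreaRect(P[g,:2].astype(np.float32)*1000))
    k=P[:,2]>.088;print(np.round(P[k][::3],3)[:30].tolist())
E
```

```text
plate 1735 ((520.675048828125, -187.43414306640625), (119.97857666015625, 181.3921661376953), 26.766735076904297)
base 0.016005976778941274 ((546.2646484375, -167.58990478515625), (209.91136169433594, 185.2397918701172), 26.993152618408203)
[[0.346, 0.091, 1.202], [0.346, 0.091, 1.202], [0.346, 0.091, 1.202], [0.346, 0.091, 1.202], [0.346, 0.091, 1.202], [0.56, -0.23, 0.088], [0.557, -0.219, 0.09], [0.555, -0.203, 0.089], [0.555, -0.23, 0.089], [0.55, -0.197, 0.089], [0.549, -0.221, 0.091], [0.549, -0.23, 0.089], [0.346, 0.091, 1.202], [0.547, -0.211, 0.089], [0.546, -0.232, 0.09], [0.544, -0.216, 0.09], [0.544, -0.229, 0.09], [0.541, -0.204, 0.091], [0.541, -0.227, 0.088], [0.539, -0.202, 0.089], [0.539, -0.215, 0.09], [0.538, -0.231, 0.091], [0.346, 0.091, 1.202], [0.535, -0.223, 0.092], [0.536, -0.234, 0.089], [0.534, -0.213, 0.088], [0.533, -0.226, 0.088], [0.53, -0.23, 0.092], [0.528, -0.22, 0.089], [0.346, 0.091, 1.202]]
plate 1813 ((633.5401000976562, 197.91061401367188), (180.252685546875, 206.35028076171875), 70.10515594482422)
base 0.016054367211326723 ((589.3477172851562, 211.63565063476562), (194.03099060058594, 142.28378295898438), 69.03287506103516)
[[0.346, 0.091, 1.202], [0.705, 0.138, 0.108], [0.708, 0.131, 0.099], [0.346, 0.091, 1.202], [0.705, 0.136, 0.099], [0.346, 0.091, 1.202], [0.346, 0.091, 1.202], [0.346, 0.091, 1.202], [0.346, 0.091, 1.202], [0.346, 0.091, 1.202], [0.346, 0.091, 1.202], [0.346, 0.091, 1.202], [0.606, 0.182, 0.089], [0.603, 0.177, 0.091], [0.603, 0.164, 0.09], [0.601, 0.161, 0.089], [0.598, 0.169, 0.09], [0.595, 0.187, 0.091], [0.595, 0.174, 0.088], [0.346, 0.091, 1.202], [0.592, 0.177, 0.09], [0.592, 0.164, 0.09], [0.59, 0.19, 0.091], [0.59, 0.172, 0.089], [0.587, 0.179, 0.091], [0.587, 0.161, 0.09], [0.584, 0.177, 0.089], [0.584, 0.161, 0.088], [0.582, 0.18, 0.089], [0.581, 0.169, 0.09]]
```

View pics/crop.png

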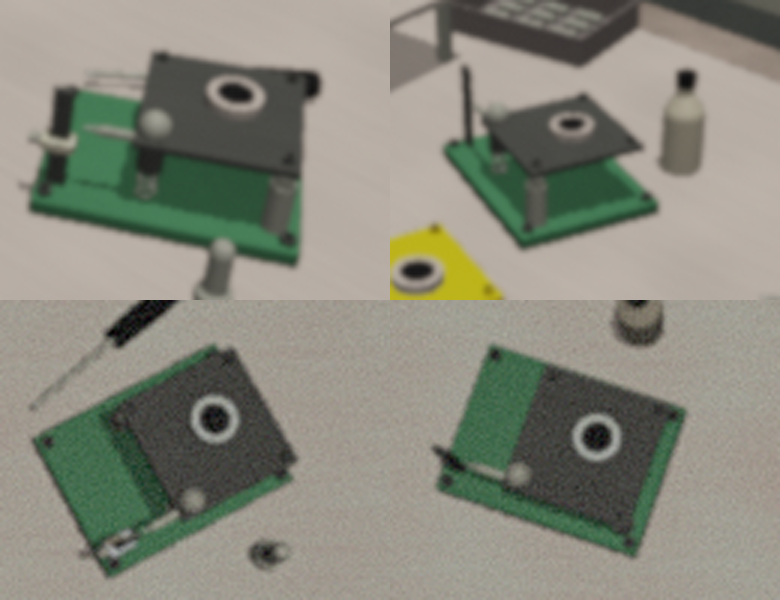

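Top-left crop: the right mount carries the white clip on its post, at side pixel ≈(328,267). Its ball button is at side ≈(362,262) and top ≈(384,227). The left mount's post is bare. Candidates for the target are the right green (375,212), the left green (232,190), and the yellows (110,305) and (260,283), all in top pixels. I choose the right green. Next I measure the button, pointer and clip.

```bash
python3 - <<'E'
from h import *
S=np.load("side0.npz");T=np.load("top0.npz")
print("ball",plane("top",384.3,227,.084),plane("side",361.7,261.7,.084))
W=cloud("top",T["D"]);x,y,w,h=320,160,110,100
P=W[y:y+h,x:x+w].reshape(-1,3);I=T["I"][y:y+h,x:x+w].reshape(-1,3).astype(int);H=cv2.cvtColor(T["I"],cv2.COLOR_RGB2HSV)[y:y+h,x:x+w].reshape(-1,3)
m=((abs(P[:,2]-.078)<.005)&(I.max(1)<75)).reshape(h,w).astype(np.uint8)
n,L,st,ce=cv2.connectedComponentsWithStats(m);k=1+st[1:,4].argmax()
c=cv2.minAreaRect(P[(L==k).ravel()][:,:2].astype(np.float32)*1000);print("plate",c)
g=((H[:,0]>55)&(H[:,0]<95)&(H[:,1]>90)&(abs(P[:,2]-.016)<.008)).reshape(h,w).astype(np.uint8)
n,L,st,_=cv2.connectedComponentsWithStats(g);k=1+st[1:,4].argmax()
b=cv2.minAreaRect(P[(L==k).ravel()][:,:2].astype(np.float32)*1000);print("base",b)
# mount frame: +y roughly toward world +y
for nm,r in(("plate",c),("base",b)):
    a=np.radians(r[2]); cand=[a+i*np.pi/2 for i in range(4)]
    th=max(cand,key=lambda t:np.cos(t)*(-.3)+np.sin(t)*.95); Y=np.array([np.cos(th),np.sin(th)]);X=np.array([Y[1],-Y[0]])
    o=np.array(r[0])/1000-(0.03*Y if nm=="base" else 0)
    f=lambda p:np.round(o+p[0]*X+p[1]*Y,4)
    print(nm,"o",o,"ydeg",np.degrees(th),"button",f((-.046,.046)),"tip",f((-.05,.098)),"post",f((-.05,.114)))
    for q,z in(((-.046,.046),.084),((-.05,.098),.074),((-.05,.114),.106),((-.05,.114),.055)):
        print(q,z,[np.round(proj(v,[*f(q),z]),1) for v in("side","top")])
E
```

```text
ball [ 0.47012226 -0.19792145  0.084     ] [ 0.47250006 -0.19880685  0.084     ]
plate ((534.3499755859375, -214.42782592773438), (120.03569793701172, 120.1751480102539), 26.977497100830078)
base ((507.30975341796875, -136.14019775390625), (120.61686706542969, 93.40992736816406), 23.67575454711914)
plate o [ 0.53434998 -0.21442783] ydeg 116.97749710083008 button [ 0.4725 -0.1943] tip [ 0.4453 -0.1498] post [ 0.4381 -0.1355]
(-0.046, 0.046) 0.084 [array([360. , 260.8]), array([382.9, 226.1])]
(-0.05, 0.098) 0.074 [array([335.8, 261. ]), array([365.8, 237. ])]
(-0.05, 0.114) 0.106 [array([329.8, 248.3]), array([363. , 238.7])]
(-0.05, 0.114) 0.055 [array([328. , 266.2]), array([359.2, 240.4])]
base o [ 0.51935656 -0.16361518] ydeg 113.67575454711914 button [ 0.4588 -0.14  ] tip [ 0.4342 -0.0939] post [ 0.4278 -0.0793]
(-0.046, 0.046) 0.084 [array([336.2, 252.9]), array([362.7, 231.6])]
(-0.05, 0.098) 0.074 [array([313.1, 252.5]), array([345. , 241.5])]
(-0.05, 0.114) 0.106 [array([307.1, 239.7]), array([341.4, 243.1])]
(-0.05, 0.114) 0.055 [array([306. , 257.4]), array([338.5, 244.5])]
```

```bash
python3 - <<'E'
from h import *
fr=[vision.get_image("side") for _ in range(6)]
I=np.mean([f[0] for f in fr],0);D=np.median([f[1] for f in fr],0);np.savez("sideA.npz",I=I,D=D)
x,y,w,h=305,240,75,56
cv2.imwrite("pics/clip.png",cv2.resize(I[y:y+h,x:x+w,::-1].astype(np.uint8),None,fx=10,fy=10,interpolation=cv2.INTER_CUBIC))
W=cloud("side",D)
for v in range(258,278):print(v,I[v,318:338].mean(1).astype(int),np.round(W[v,320:334:2,2]*1000).astype(int))
print(np.round(W[267,320:334:2],3).tolist())
E
```

```text
258 [173 173 174 174 174 174 174 170 152 109  58  39  37  37  40  51  72  86
  91  92] [-2 -1 -1 -2 82 83 84]
259 [173 173 173 173 174 174 174 168 145 101  54  38  37  37  40  53  73  86
  91  92] [-1 -1  1 -2 79 80 82]
260 [173 173 173 173 173 174 173 165 141  96  52  38  36  37  41  56  76  88
  91  93] [ 0  0 -1 -1 76 78 78]
261 [174 173 173 173 173 172 170 160 134  90  50  37  36  37  42  58  79  89
  92  97] [-1 -1 -1 -1 74 75 75]
262 [173 172 170 169 170 171 166 148 117  77  45  37  37  37  43  62  83  91
  94 100] [ 0  0 -1 -1 71 72 73]
263 [173 169 164 161 163 165 162 140 103  65  42  37  37  38  48  72  92  95
  94  96] [60 -1 59 67 69 68 70]
264 [171 165 156 153 153 157 161 146 109  72  53  45  41  42  59  94 115 109
  97  93] [60 60 60 64 64 66 68]
265 [168 156 144 140 142 151 164 160 137 111  95  80  69  66  84 121 140 125
 102  94] [59 59 60 61 62 63 65]
266 [166 148 130 124 128 142 158 162 157 148 140 128 120 116 124 147 154 130
 102  94] [55 57 60 60 60 61 61]
267 [168 153 139 131 125 125 134 143 151 154 154 150 150 151 155 164 158 127
  99  93] [54 54 57 59 60 60 60]

[... 564 characters left out ...]
74 172 162 136 101  70  47  35  33  34  35  43  63  84  93  94
  94  94] [-1  0 15 38 39 40 41]
274 [173 173 173 170 156 125  92  65  44  35  33  33  35  43  64  85  93  94
  94  94] [ 0 -1 15 36 36 37 37]
275 [173 173 172 165 143 109  81  59  42  35  33  34  35  46  68  85  93  94
  94  94] [ 0 -1 16 32 33 35 32]
276 [173 173 171 160 130  91  67  51  39  34  33  33  36  50  71  87  93  93
  94  94] [-1 -1 15 29 30 31 14]
277 [174 173 170 157 120  78  58  46  37  34  33  33  36  49  70  87  93  93
  93  93] [-1 14 16 26 28 29 16]
[[0.425, -0.123, 0.054], [0.427, -0.127, 0.054], [0.427, -0.132, 0.057], [0.428, -0.137, 0.059], [0.431, -0.14, 0.06], [0.434, -0.144, 0.06], [0.437, -0.147, 0.06]]
```

View pics/clip.png

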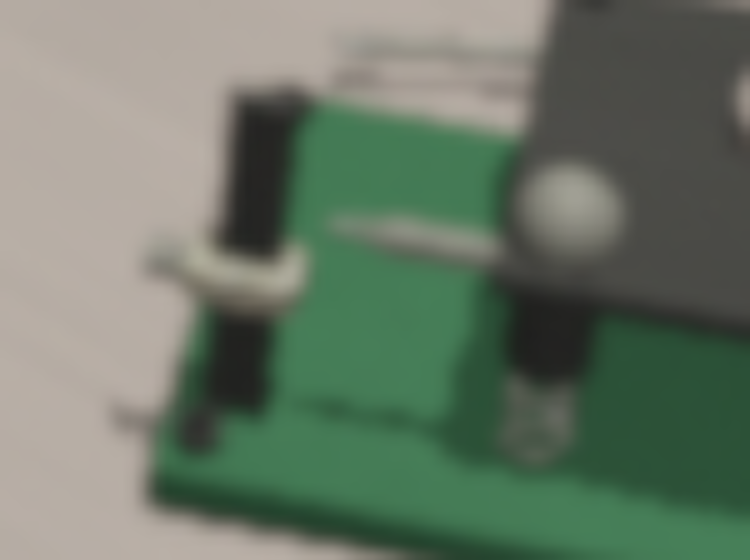

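The clip's flat top reads z≈0.060 and its lower edge ≈0.051, so its centre is about 0.0555. Base and bench read correctly at 16 mm and 0. The pointer must sink about 18.5 mm, so the button sinks about 11.5 mm, at roughly 6 N. The button is at about (0.472, -0.197).

```bash
cat > go.py <<'E'
from h import *
import sys
o=ctrl.get_obs();R=cv2.Rodrigues(o["tool_rot"])[0]
g=np.array(eval(sys.argv[1]));print("t",o["t"],"pos",o["tool_pos"],"F",o["contact_force"],"shift cm",np.round(R.T@(g-o["tool_pos"])*100,2));print(np.round(R,3).tolist())
E
python3 go.py '[.472,-.197,.25]'
```

```text
t 0.4 pos [0.23512946 0.57898325 0.25311905] F [ 0.25488781 -0.39201275 -0.34945245] shift cm [-51.15 -62.98   0.33]
[[-0.927, 0.376, -0.0], [0.376, 0.927, -0.0], [0.0, -0.0, -1.0]]
```

>>> {"name": "jog_arm", "arguments": {
  "deltas": [
    [0,0,0,-1.13,-1.38,0,0],
    [0,0,0,-2.13,-2.62,0,0],
    [0,0,0,-2.13,-2.62,0,0],
    [0,0,0,-2.13,-2.62,0,0],
    [0,0,0,-2.13,-2.62,0,0],
    [0,0,0,-2.13,-2.62,0,0],
    [0,0,0,-2.13,-2.62,0,0],
    [0,0,0,-2.13,-2.62,0,0],
    [0,0,0,-2.13,-2.62,0,0],
    [0,0,0,-2.13,-2.62,0,0],
    [0,0,0,-2.13,-2.62,0,0],
    [0,0,0,-2.13,-2.62,0,0]
  ]
}}

```text
t: 1.4
tool_pos: [0.3492, 0.2054, 0.2535]
tool_rot: [0.601, 3.083, 0.001]
contact_force: [1.2, 0.5, -0.0]
opening: -0.0
```

>>> {"name": "jog_arm", "arguments": {
  "deltas": [
    [0,0,0,-2.13,-2.62,0,0],
    [0,0,0,-2.13,-2.62,0,0],
    [0,0,0,-2.13,-2.62,0,0],
    [0,0,0,-2.13,-2.62,0,0],
    [0,0,0,-2.13,-2.62,0,0],
    [0,0,0,-2.13,-2.62,0,0],
    [0,0,0,-2.13,-2.62,0,0],
    [0,0,0,-2.13,-2.62,0,0],
    [0,0,0,-2.13,-2.62,0,0],
    [0,0,0,-2.13,-2.62,0,0],
    [0,0,0,-2.13,-2.62,0,0],
    [0,0,0,-1.5,-1.8,0,0]
  ]
}}

```text
t: 2.4
tool_pos: [0.4651, -0.1734, 0.2534]
tool_rot: [0.605, 3.082, -0.001]
contact_force: [0.0, -0.3, 0.4]
opening: 0.0001
```

```bash
python3 go.py '[.472,-.197,.138]'
```

```text
t 2.4 pos [ 0.4651252  -0.17338578  0.25341739] F [ 0.04206935 -0.34904269  0.4276938 ] shift cm [-1.52 -1.92 11.54]
[[-0.926, 0.378, 0.0], [0.378, 0.926, -0.001], [-0.001, -0.001, -1.0]]
```

>>> {"name": "jog_arm", "arguments": {
  "deltas": [
    [0,0,0,-0.8,-1.0,0,0],
    [0,0,0,-0.8,-1.0,0.5,0],
    [0,0,0,0,0,1.5,0],
    [0,0,0,0,0,2.5,0],
    [0,0,0,0,0,2.5,0],
    [0,0,0,0,0,2.5,0],
    [0,0,0,0,0,1.2,0],
    [0,0,0,0,0,0.5,0],
    [0,0,0,0,0,0,0],
    [0,0,0,0,0,0,0]
  ]
}}

```text
t: 3.23
tool_pos: [0.4728, -0.1953, 0.1425]
tool_rot: [0.601, 3.082, -0.001]
contact_force: [1.0, 0.3, -0.2]
opening: 0.0
```

```bash
python3 go.py '[.472,-.197,.119]'; python3 - <<'E'
from h import *
I,D=vision.get_image("side");J,_=vision.get_image("top")
f=lambda I,x,y:cv2.resize(I[y:y+120,x:x+120,::-1],(400,400),interpolation=cv2.INTER_CUBIC)
cv2.imwrite("pics/near.png",np.hstack([f(I,300,200),f(J,320,160)]))
E
```

```text
t 3.2333 pos [ 0.47279284 -0.19530905  0.1424523 ] F [ 1.00178642  0.27374434 -0.22176753] shift cm [ 0.01 -0.19  2.35]
[[-0.927, 0.376, 0.001], [0.376, 0.927, -0.001], [-0.002, -0.0, -1.0]]
```

View pics/near.png

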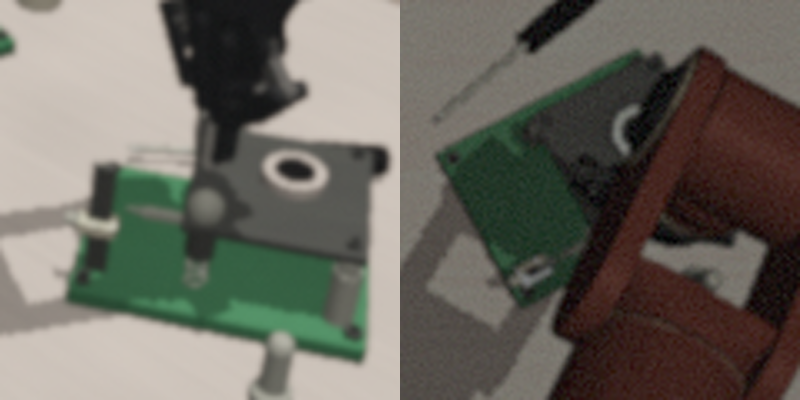

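The side view shows pointer, clip and button clear of the arm, with the fingertips over the ball. They may sit slightly to the right (tip ~(225,158) in the crop, ball (205,207)), so I check the alignment numerically.

```bash
python3 - <<'E'
from h import *
I,D=vision.get_image("side");W=cloud("side",D)[200:320,300:420].reshape(-1,3)
m=(W[:,2]>.122)&(W[:,2]<.145);P=W[m];print(m.sum(),P[:,:2].min(0),P[:,:2].max(0),P.mean(0))
for z in(.12,.13,.14):
    q=P[abs(P[:,2]-z)<.004];print(z,np.round(q.mean(0),3) if len(q) else 0)
p=np.array(proj("side",[.4728,-.1953,.1205]));print((p-[300,200])*400/120)
print([((np.array(proj("side",[.472,-.197,z]))-[300,200])*400/120).round() for z in(.084,.096)])
b=(abs(W[:,2]-.088)<.008)&(np.hypot(W[:,0]-.472,W[:,1]+.197)<.016);B=W[b]
# sphere fit
A=np.c_[2*B,np.ones(len(B))];s=np.linalg.lstsq(A,(B**2).sum(1),rcond=None)[0];print(len(B),"sphere",s[:3],np.sqrt(s[3]+s[:3]@s[:3]))
E
```

```text
95 [ 0.46068718 -0.2118941 ] [ 0.47703241 -0.18141293] [ 0.46623188 -0.1999043   0.13490629]
0.12 [ 0.466 -0.197  0.123]
0.13 [ 0.466 -0.199  0.13 ]
0.14 [ 0.466 -0.201  0.14 ]
[208.25618562 158.90722182]
[array([203., 205.]), array([205., 190.])]
84 sphere [ 0.47099191 -0.19810257  0.08432557] 0.010624705280038577
```

>>> {"name": "jog_arm", "arguments": {
  "deltas": [
    [0,0,0,0.1,-0.3,0,0],
    [0,0,0,0,0,1.0,0],
    [0,0,0,0,0,0.8,0],
    [0,0,0,0,0,0.3,0],
    [0,0,0,0,0,0.2,0],
    [0,0,0,0,0,0.2,0],
    [0,0,0,0,0,0.2,0],
    [0,0,0,0,0,0.2,0],
    [0,0,0,0,0,0.2,0],
    [0,0,0,0,0,0,0]
  ]
}}

```text
t: 4.22
tool_pos: [0.4701, -0.1977, 0.1104]
tool_rot: [0.602, 3.083, -0.0]
contact_force: [-1.9, 2.3, 3.8]
opening: -0.0007
```

```bash
cat > look.py <<'E'
from h import *
import sys
fr=[vision.get_image("side") for _ in range(3)]
I=np.mean([f[0] for f in fr],0);x,y,w,h=305,240,75,56
cv2.imwrite(f"pics/{sys.argv[1]}.png",cv2.resize(I[y:y+h,x:x+w,::-1].astype(np.uint8),None,fx=10,fy=10,interpolation=cv2.INTER_CUBIC))
W=cloud("side",np.median([f[1] for f in fr],0))
m=(np.hypot(W[...,0]-.4453,W[...,1]+.1498)<.02)&(W[...,2]>.03)&(I.mean(2)>70)&(I.max(2)-I.min(2)<30)
d=(W[...,:2]-[.438,-.1355])@np.array([.454,-.891]) # distance from post along -y of mount
for a in(.012,.018,.022,.027,.032):
    q=W[m&(abs(d-a)<.004)];print(a,len(q),np.round(np.median(q,0),4) if len(q) else '')
o=ctrl.get_obs();print(o["t"],o["tool_pos"],o["contact_force"])
E
python3 look.py p1
```

```text
0.012 29 [ 0.4378 -0.1481  0.0586]
0.018 7 [ 0.446  -0.1523  0.057 ]
0.022 3 [ 0.446  -0.1568  0.0622]
0.027 5 [ 0.4489 -0.1608  0.0622]
0.032 21 [ 0.4499 -0.1674  0.2247]
4.3667 [ 0.47018373 -0.19773682  0.11069022] [-1.60584537  0.9837959   3.74130038]
```

The numbers agree. The tips are at 0.0887 (7.3 mm pressed), the force is 3.8 N as predicted, and the pointer reads z≈0.062. About 4 mm more to go.

>>> {"name": "jog_arm", "arguments": {
  "deltas": [
    [0,0,0,0,0,0.15,0],
    [0,0,0,0,0,0.15,0],
    [0,0,0,0,0,0.1,0],
    [0,0,0,0,0,0,0],
    [0,0,0,0,0,0,0]
  ]
}}

```text
t: 4.78
tool_pos: [0.4699, -0.1977, 0.1066]
tool_rot: [-0.602, -3.083, 0.0]
contact_force: [-4.5, 0.9, 6.4]
opening: 0.0003
```

```bash
python3 look.py p2
```

```text
0.012 29 [ 0.4375 -0.1476  0.0588]
0.018 8 [ 0.4439 -0.1509  0.0565]
0.022 3 [ 0.4471 -0.157   0.0573]
0.027 4 [ 0.4504 -0.161   0.0573]
0.032 19 [ 0.4506 -0.1672  0.2266]
4.9333 [ 0.46991646 -0.19766137  0.10663234] [-3.59425615  0.7627412   5.98144635]
```

View pics/p2.png

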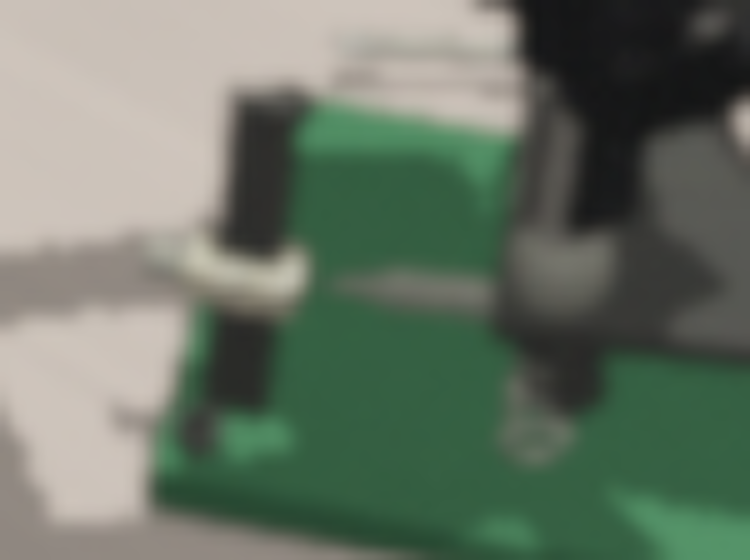

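Pointer tip (335,284) has come down beside the clip, which spans rows ≈248–310. A projection check of heights will settle the centring before the hold.

```bash
python3 - <<'E'
from h import *
o=np.array([.53435,-.21443]);th=np.radians(116.98);Y=np.array([np.cos(th),np.sin(th)]);X=np.array([Y[1],-Y[0]])
f=lambda x,y,z:((np.array(proj("side",[*(o+x*X+y*Y),z]))-[305,240])*10+4.5).round().astype(int).tolist()
print("tip",[f(-.05,.098,z) for z in(.074,.0555)],"posttop",[f(-.05+a,.114+b,.106) for a in(-.008,.008) for b in(-.003,.003)])
print("posttop2",[f(-.05+a,.114+b,.106) for a in(-.003,.003) for b in(-.008,.008)])
for z in(.060,.051):
  print(z,"x16y26",[f(-.05+a,.114+b,z) for a in(-.008,.008) for b in(-.013,.013)],"x26y16",[f(-.05+a,.114+b,z) for a in(-.013,.013) for b in(-.008,.008)])
E
```

```text
tip [[312, 215], [305, 279]] posttop [[260, 111], [233, 106], [273, 69], [246, 64]]
posttop2 [[287, 102], [214, 89], [291, 86], [219, 73]]
0.06 x16y26 [[287, 283], [173, 261], [299, 239], [186, 218]] x26y16 [[261, 293], [191, 279], [281, 221], [212, 208]]
0.051 x16y26 [[284, 314], [170, 292], [296, 270], [183, 248]] x26y16 [[258, 324], [188, 310], [278, 252], [209, 239]]
```

Allowing for the small constant offset in the calibration, the pointer tip is at z≈0.056 and the clip spans ≈0.051–0.060. That is level to within a millimetre or so. I hold, then release slowly.

>>> {"name": "jog_arm", "arguments": {
  "deltas": [
    [0,0,0,0,0,0,0],
    [0,0,0,0,0,0,0],
    [0,0,0,0,0,0,0],
    [0,0,0,0,0,0,0],
    [0,0,0,0,0,0,0],
    [0,0,0,0,0,0,0],
    [0,0,0,0,0,0,0],
    [0,0,0,0,0,0,0],
    [0,0,0,0,0,0,0],
    [0,0,0,0,0,0,0]
  ]
}}

```text
t: 5.77
tool_pos: [0.4699, -0.1977, 0.1066]
tool_rot: [-0.602, -3.083, 0.0]
contact_force: [-3.3, 1.7, 5.5]
opening: 0.0003
```

>>> {"name": "jog_arm", "arguments": {
  "deltas": [
    [0,0,0,0,0,-0.2,0],
    [0,0,0,0,0,-0.3,0],
    [0,0,0,0,0,-0.3,0],
    [0,0,0,0,0,-0.3,0],
    [0,0,0,0,0,-0.5,0],
    [0,0,0,0,0,-1.5,0],
    [0,0,0,0,0,-2.5,0],
    [0,0,0,0,0,-2.5,0],
    [0,0,0,0,0,-2.5,0],
    [0,0,0,0,0,-1.0,0],
    [0,0,0,0,0,0,0],
    [0,0,0,0,0,0,0]
  ]
}}

```text
t: 6.77
tool_pos: [0.47, -0.1976, 0.2219]
tool_rot: [0.602, 3.083, 0.0]
contact_force: [-0.4, 0.7, -0.0]
opening: -0.0001
```

```bash
python3 look.py p3; python3 - <<'E'
from h import *
I,_=vision.get_image("side");A=np.load("side0.npz")["I"]
d=np.abs(I.astype(int)-A).max(2)>45
cv2.imwrite("pics/end.png",np.hstack([cv2.resize(I[150:340,210:430,::-1],(440,380)),cv2.resize(cv2.imread("pics/p3.png"),(360,380))]))
E
```

```text
0.012 29 [ 0.4382 -0.1477  0.0589]
0.018 7 [ 0.4455 -0.1517  0.0574]
0.022 4 [ 0.4468 -0.1576  0.0741]
0.027 9 [ 0.4485 -0.1602  0.0738]
0.032 21 [ 0.4498 -0.1668  0.3502]
6.9167 [ 0.4691025  -0.19705796  0.21988928] [-0.0891927  -0.0946359  -0.13374753]
```

View pics/end.png

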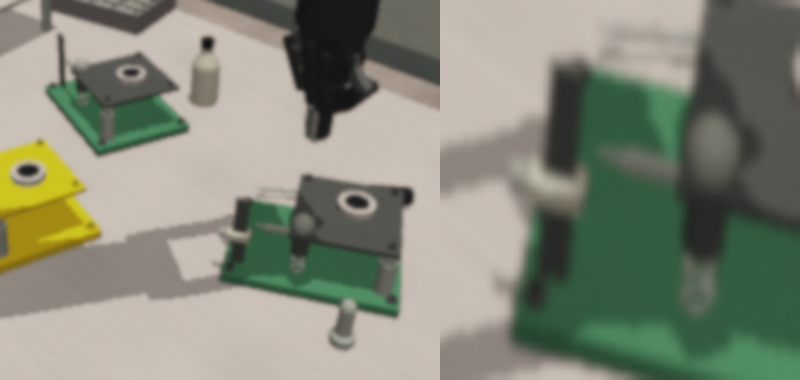

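The plate is back up: the pointer reads z = 0.074 and the force is zero. The clip, pin, oiler, screwdriver and spare mount look unchanged, and the gripper is clear.

```bash
python3 -c "
from station import ctrl
print(ctrl.finish_job())"
```

```text
the job is handed in; nothing more can be done
None
```

I pressed the ball button on the right-hand green mount, the one with the clip, using the closed fingertips. The pointer came level with the clip and stayed there for about 1.1 s. I then let the plate come fully back up and handed the job in at about 7 s.

- **During the hold:** the button was about 11.4 mm down, with about 6 N of upward force, as the spring predicts. The pointer tip was at about 56–57 mm and the clip spanned about 51–60 mm, so the tip was within 1–2 mm of its centre. There was also 3–4 N of sideways force while pressing, with no sign of slipping.
- **After release:** the pointer was back at 74 mm, the force was zero, and the gripper was about 100 mm clear of the button. By eye in the side view, the clip, the pin, the oil bottle, the spare mount and what shows of the screwdriver look unmoved.
- **Disagreements:** the projected positions were off from the image by about 2 mm, which matches the stated calibration error. My first fit to the green base failed because the plate hides part of it, so I used the plate fit instead.

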